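Tally a good bushing on the bench stroke counter

ROBOT

A 7-joint arm with a two-finger parallel gripper is mounted at the origin on the work surface. World frame = base frame: x ahead of the robot, y to its left, z up, the work surface at z = 0. Lengths are in m, angles in rad, forces in N, time in s.
With the tool pointing down it reaches from about 0.425 to 0.925 m from the base axis. Payload 6.8 kg.
Tool frame: the origin (TCP) lies midway between the tips of the shut fingers; the grasp point (between the pads) lies 19 mm behind it; y points along the fingers, z is the direction in which the jaws open and shut, and the axes are right-handed (so a half turn about y gives the same grasp; the last joint's range is limited). The gripper opens to 88 mm and grips with 3 to 60 N. Pads are 20 mm wide; open, the fingers measure 115 mm over their backs; the gripper's body (75 mm by 178 mm) begins 61 mm behind the grasp point.
Start: joints at [-1.239, 0.477, 0.022, 1.555, -0.011, 1.109, -0.083], TCP at [0.287, 0.611, 0.223] pointing down, gripper open.
Joint ranges: [-2.96, 2.96], [-0.34, 2.1], [-1.41, 1.46], [0.24, 2.44], [-1.37, 4.51], [0.17, 1.92], [-2.96, 2.96]. Speed limits (rad/s): [2.39, 2.39, 3.14, 3.14, 3.14, 3.14, 3.14].

INTERFACE

Orientations are given as a unit quaternion [w, x, y, z].
In Python, from workcell import status, vision, job_done gives the robot as it stands.
- The arm moves only by the tool move_arm, never from a script. Its arguments are lists of equal length, an entry for each row: "offset": the shift along the world's x, y, z in mm, a list of three; "rotation": the turn, a rotation vector about the world's x, y, z in degrees, a list of three. In form: {"offset": [[tx, ty, tz], ...], "rotation": [[ax, ay, az], ...]}. A call has 1 to 8 rows; each row shifts and turns the pose as measured when the row begins; what a row does not reach is not made up. A row lasts 1/8 s, in which the tool goes at most 62.5 mm and 10.7 degrees, less where a joint would pass 70% of its speed; a pose out of reach is approached as far as the arm can. A call is refused whole if a number of a shift passes 62.5 or a number of a turn 10.7, either way. A call with a gripper value outside its range is refused whole. "hand" is the closure, from -1 (fully open) to 1 (shut), so that 0 is half open, set as the call begins (left out, the last holds). The fingers move at their own pace and stop on an object; "grip_force" is the grip in N (left out, the last holds). Time passes only in rows, so rows that do not move let the fingers close. It gives the time, the measured TCP pose, the force and the opening at its end, in the units of the state.
- status.read_state(): the state, without advancing time (a new reading comes with each control period).
- vision.capture(name): name is "side" or "top"; returns a dict with "img" (480x640x3 uint8, blue, green, red), "range_z" (480x640 float32, m along the optical axis (not along the pixel's ray), 0 where there is no reading), "K" (3x3 intrinsics, pixels), "xyz" and "attitude" of the camera in the world. Camera axes: x right, y up, looking along -z (the intrinsics and any distortion apply to the point x, -y, -z); pixel columns grow to the right and rows downward; lengths in m; the calibration is good to about 2 mm. A picture is of the moment at which its call begins.
- job_done(): hands the job in, once; it reports no verdict.
The state is a dict: "time": time; "qpos": joint angles; "qd": joint speeds; "joint_efforts": joint torques, N m; "ee_pos": TCP position; "orientation": TCP orientation; "force": force on the tool from outside, world axes, zero at the start; "torque": the same for the moment, N m; "width": finger opening in m.
Only numpy, scipy, OpenCV 4.12 (cv2) and the standard library are available. Lean on these libraries where they do the work, as an engineer would, in place of code of your own. Each camera call takes 0.05 s, during which the arm holds its last target. There are 200 camera calls.

TASK

One more good bushing has come off the lathe: register it on the tally counter with the green post. Swing its sprung lever by the post all the way round to its stop, hold it there for a moment, then let go so that it springs back to rest; leave the lever of the scrap counter with the red post alone.

Things in the scene. Friction and masses are not known exactly. Their poses are not given: they have to be found in the camera images.
- good_counter: Counter for good parts, bolted down: grey housing 90x100x60 mm high (own x -15 to 75, y -50 to 50), foot plate 130x130x8, white drums in a black window, flat steel lever with a green post. Origin: on the bench below the lever's upright pivot; z up. The post swings at 100 mm radius about it on the -x side (facing the robot): own x, y (-87, 50) mm at rest, (-87, -50) at the stop.
- good_lever (a joint): Swing of the green-post lever about its upright pivot, rad: 0 at rest (sprung back to here), 1.047 (60 degrees) at its stop. Grows anticlockwise seen from above, from the counter's +y side past -x to -y. Needs about 1.5 N at the post to start, 4 N at the stop. The bar is 14 mm wide, 60 to 68 mm above the bench.
- good_post (a point): Centre of the top end of the green post: upright, round, 18 mm in diameter, its top 116 mm above the bench; its 48 mm above the lever bar are free on all sides for pushing or pinching. Moves with the lever.
- scrap_post (a point): Centre of the top end of the red post of the scrap counter, a bystander: the same counter in every size and swing, but with a red post. The two posts are at least 100 mm apart. Either counter may be the left one.
Things that resemble listed ones, but are neither listed nor needed, are in the scene too. What is shaped like the good_counter but pink or yellow is not meant.

How it is judged:
On the way:
1. the green-post lever is held at its stop (within 10 degrees) for 0.2 s (value of joint good_lever above 0.87 rad), for 0.2 s.
At the end, for the whole second after the job is handed in: After its full stroke the green-post lever is back at rest (within 0.12 rad) and still, and the red post of the scrap counter stands within 20 mm of where it was (value of joint good_lever below 0.12 rad and velocity of joint good_lever between -0.1 and 0.1 rad/s and distance of scrap_post from where it was at the start of the episode below 0.02 m); the robot touches nothing.
It fails at once if the lever of the scrap counter is moved (its red post by more than 20 mm) (distance of scrap_post from where it was at the start of the episode above 0.02 m).
It also fails if it takes over 32 s, if anything falls off the work surface, if the arm or the gripper's body presses on something with over 40 N, if the wrist force passes 120 N, or if a joint passes its speed limit or range.

## Working session

There is one attempt and no reset: what is moved stays moved. The work goes in short steps, Python scripts to look and compute and a tool call to move; the robot and the scene stay as the last step left them, time stands still between calls to the robot, and variables do not carry over. Pictures are saved under pics/ and viewed, about 8 in all and at most 12, crops included, and the job is handed in when it is done.

Besides the shell and the picture viewer there is one more tool, called after "Call:" by a JSON object that holds its "api" and its "payload". move_arm: Moves the arm, as the interface text tells. Its arguments: {"type":"object","properties":{"offset":{"type":"array"},"rotation":{"type":"array"},"hand":{"type":"number"},"grip_force":{"type":"number"}},"required":["offset","rotation"]}

```bash
mkdir -p pics
cat > h.py <<'E'
import numpy as np, cv2
from scipy.spatial.transform import Rotation as R
from workcell import status, vision
def cap(n):
    c=vision.capture(n); q=c["attitude"]; c["R"]=R.from_quat([q[1],q[2],q[3],q[0]]).as_matrix() if np.size(q)==4 else np.array(q); return c
def pt(c,u,v,z=None):
    K=c["K"]; d=np.array([(u-K[0,2])/K[0,0],-(v-K[1,2])/K[1,1],-1.]); d=c["R"]@d; o=np.array(c["xyz"])
    if z is None: return o+d*c["range_z"][int(v),int(u)]
    return o+d*(z-o[2])/d[2]
def blobs(c,col,amin=30):
    h=cv2.cvtColor(c["img"],cv2.COLOR_BGR2HSV)
    m=cv2.inRange(h,(40,80,40),(85,255,255)) if col=="g" else cv2.inRange(h,(0,130,60),(8,255,255))|cv2.inRange(h,(172,130,60),(180,255,255))
    n,l,s,ce=cv2.connectedComponentsWithStats(m)
    return [(s[i].tolist(),ce[i].round(1).tolist()) for i in range(1,n) if s[i][4]>=amin]
E
python3 - <<'E'
from h import *
for n in("top","side"):
    c=cap(n); cv2.imwrite(f"pics/{n}1.png",c["img"]); print(n,c["xyz"],c["attitude"],{k for k in c})
    for k in "gr":
        for b in blobs(c,k): print(k,b,pt(c,*b[1],.116).round(3),pt(c,*b[1]).round(3))
s=status.read_state();print(s)
E
```

```text
top [0.27450152 0.18818799 1.48738044] [ 0.71107079  0.05243876 -0.05248625 -0.69919503] {'range_z', 'R', 'img', 'xyz', 'attitude', 'K'}
g ([216, 220, 9, 9, 53], [219.6, 224.2]) [0.489 0.441 0.116] [0.489 0.44  0.117]
g ([312, 221, 6, 9, 45], [314.6, 225.0]) [0.491 0.21  0.116] [0.491 0.21  0.117]
g ([394, 285, 8, 7, 46], [397.5, 288.2]) [0.341 0.009 0.116] [0.341 0.009 0.116]
g ([270, 327, 7, 7, 42], [272.9, 329.8]) [0.238 0.304 0.116] [0.238 0.304 0.116]
r ([196, 106, 11, 11, 95], [200.8, 110.9]) [0.775 0.5   0.116] [0.771 0.498 0.126]
r ([472, 225, 12, 9, 65], [477.6, 228.9]) [ 0.488 -0.186  0.116] [ 0.488 -0.186  0.116]
side [ 0.11976984 -0.72578602  0.82108644] [ 0.87162757  0.44723086 -0.09038881 -0.17910834] {'range_z', 'R', 'img', 'xyz', 'attitude', 'K'}
g ([169, 168, 9, 20, 108], [173.8, 176.6]) [0.256 0.595 0.116] [0.258 0.622 0.102]
g ([278, 183, 7, 21, 107], [280.8, 192.7]) [0.482 0.409 0.116] [0.492 0.44  0.097]
g ([313, 232, 8, 23, 141], [316.7, 242.1]) [0.484 0.182 0.116] [0.493 0.205 0.098]
g ([189, 236, 9, 23, 141], [193.1, 246.5]) [0.236 0.272 0.116] [0.238 0.295 0.
[... 235 characters left out ...]
 0.116] [ 0.492 -0.195  0.097]
{'time': 0.1, 'qpos': array([-1.23910271,  0.47772315,  0.02235098,  1.5563326 , -0.01149466,
        1.10931894, -0.08310932]), 'qd': array([-0.00264511, -0.00144041,  0.00099806, -0.00226906, -0.00028601,
       -0.00083561, -0.0015896 ]), 'joint_efforts': array([ 3.81077814e-03, -5.84086239e+01,  1.54002417e+00, -2.73308927e+01,
       -5.41762251e-02,  1.30904058e-02,  8.92048342e-05]), 'ee_pos': array([0.28716791, 0.61026574, 0.22178373]), 'orientation': array([-0.68950104,  0.69065865, -0.154321  ,  0.15415569]), 'force': array([-0.39989424,  0.78199156, -0.37092993]), 'torque': array([ 0.02153766,  0.03065736, -0.0326375 ]), 'width': 0.08734532437497147}
```

View pics/top1.png

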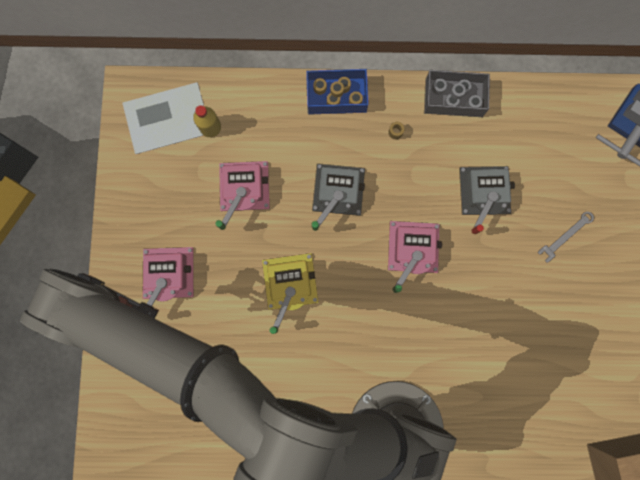

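View pics/side1.png

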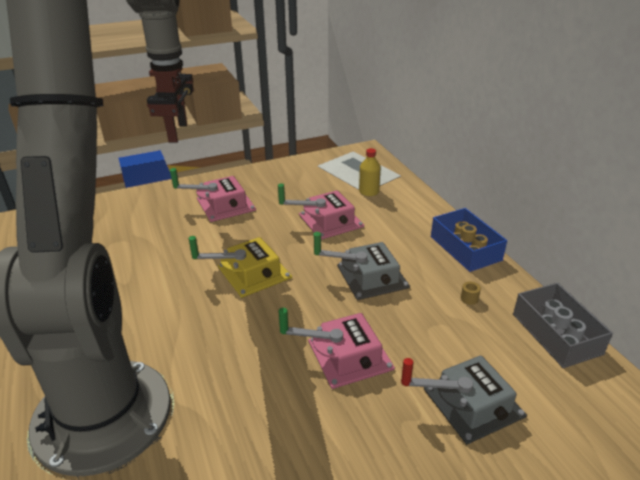

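Candidates in the top view: green posts at (219,224) pink, (314,225) grey, (397,288) pink, (273,330) yellow and about (150,308) pink. The red post at (478,229) is on a grey counter, which is the scrap one. I choose the grey counter with the green post at (314,225), and will check it in a crop.

Run:
```python
from h import *
c=cap("top"); cr=c["img"][150:250,280:400]; cv2.imwrite("pics/crop1.png",cv2.resize(cr,None,fx=6,fy=6,interpolation=cv2.INTER_CUBIC))
for p in [(338,197),(339,196)]: print(pt(c,*p,.068),pt(c,*p))
for p in [(314.6,225)]: print(pt(c,*p,.116))
# foot plate/housing orientation via height map
h=np.array([[pt(c,u,v) for u in range(300,380)] for v in range(155,225)])
m=((h[...,2]>.05)&(h[...,2]<.066)).astype(np.uint8)
pts=h[m>0][:,:2].astype(np.float32); n,l,s,ce=cv2.connectedComponentsWithStats(m); i=1+s[1:,4].argmax()
r=cv2.minAreaRect(h[l==i][:,:2].astype(np.float32)); print(r, s[i])
s=status.read_state(); q=s["orientation"]; print(R.from_quat([q[1],q[2],q[3],q[0]]).as_matrix().round(3))
```

```text
[0.57123406 0.15262093 0.068     ] [0.57037313 0.15272412 0.07211815]
[0.57386129 0.15012028 0.068     ] [0.5732627  0.1501964  0.07083815]
[0.49085903 0.20978123 0.116     ]
((0.5915111303329468, 0.15222588181495667), (0.0996420830488205, 0.12053681910037994), 85.18404388427734) [  18   12   42   47 1400]
[[ 0.905 -0.     0.426]
 [-0.426 -0.001  0.905]
 [ 0.    -1.    -0.001]]
```

View pics/crop1.png

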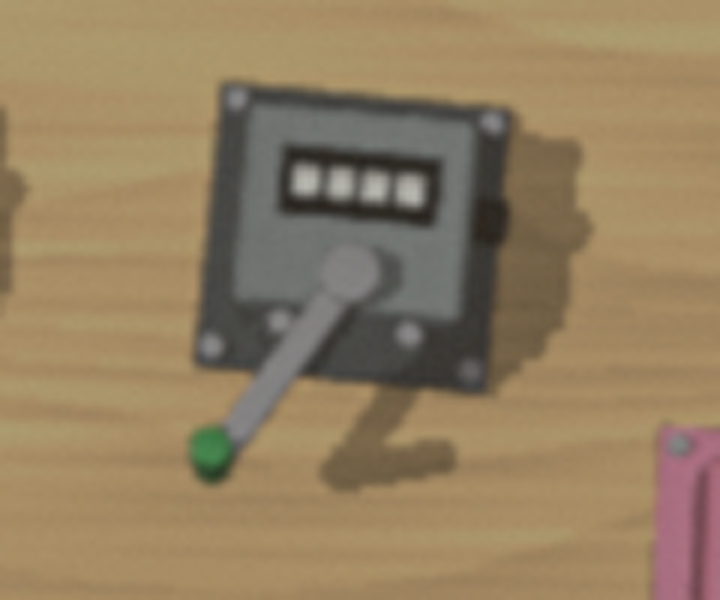

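The crop shows the grey counter with a green post at rest at about (315,224) and its pivot at about (338,196), so this is the right one. Pivot is near (0.574, 0.152) and yaw about −5°. The post is at (0.491, 0.210) at rest and should reach about (0.483, 0.110) at the stop.

I'll turn the jaws to the radial direction (world x) and go above the post.

Call:
{"api": "move_arm", "payload": {"offset": [[20,-40,0],[20,-40,0],[20,-40,0],[20,-40,0],[20,-40,0],[20,-40,0],[20,-40,0],[20,-40,0]], "rotation": [[0,0,-9],[0,0,-9],[0,0,-9],[0,0,-9],[0,0,-9],[0,0,-9],[0,0,-9],[0,0,-9]], "hand": -1, "grip_force": 20}}

```text
time: 1.15
ee_pos: [0.4467, 0.2826, 0.2196]
orientation: [0.458, -0.459, 0.539, -0.537]
force: [1.3, -0.2, 0.8]
width: 0.0878
```

Run:
```python
from h import *
s=status.read_state(); q=s["orientation"]; print(s["time"],s["ee_pos"],s["qpos"].round(2)); print(R.from_quat([q[1],q[2],q[3],q[0]]).as_matrix().round(3))
```

```text
1.15 [0.44669144 0.28264067 0.21957277] [-1.    0.25  0.38  1.93 -0.11  0.99 -0.73]
[[-0.158 -0.004  0.987]
 [-0.987  0.002 -0.158]
 [-0.001 -1.    -0.004]]
```

Call:
{"api": "move_arm", "payload": {"offset": [[15,-25,0],[15,-25,0],[14,-23,0],[0,0,-25],[0,0,-25],[0,0,-20],[0,0,0]], "rotation": [[0,0,2],[0,0,2],[0,0,0],[0,0,0],[0,0,0],[0,0,0],[0,0,0]]}}

```text
time: 2.02
ee_pos: [0.4931, 0.2017, 0.1477]
orientation: [0.474, -0.476, 0.525, -0.523]
force: [0.1, 0.1, -0.3]
width: 0.0873
```

Run:
```python
from h import *
c=cap("side"); cv2.imwrite("pics/s2.png",cv2.resize(c["img"][120:360,200:520],None,fx=2.4,fy=2.4))
for b in blobs(c,"g"): print(b,pt(c,*b[1]).round(3))
```

```text
([169, 168, 9, 20, 109], [173.8, 176.7]) [0.259 0.624 0.1  ]
([313, 232, 8, 23, 145], [316.8, 242.2]) [0.493 0.203 0.099]
([189, 236, 9, 23, 141], [193.1, 246.5]) [0.239 0.297 0.098]
([279, 308, 9, 26, 189], [282.9, 320.0]) [0.342 0.002 0.097]
```

View pics/s2.png

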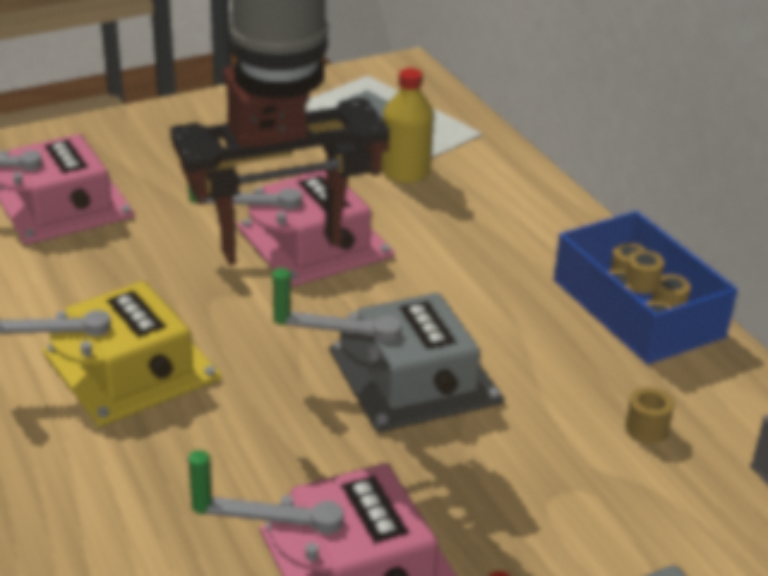

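The open jaws stand above and around the green post, which is at (283,295) in this crop. Next I shift +8 mm in y and descend.

Call:
{"api": "move_arm", "payload": {"offset": [[-1,8,0],[0,0,-20],[0,0,-20],[0,0,-18],[0,0,-5],[0,0,0]], "rotation": [[0,0,0],[0,0,0],[0,0,0],[0,0,0],[0,0,0],[0,0,0]]}}

```text
time: 2.82
ee_pos: [0.4961, 0.2162, 0.09]
orientation: [0.48, -0.472, 0.524, -0.522]
force: [1.2, 0.7, 0.3]
width: 0.0873
```

Call:
{"api": "move_arm", "payload": {"offset": [[-4,-6,-8],[0,0,0],[0,0,0]], "rotation": [[0,0,0],[0,0,0],[0,0,0]]}}

```text
time: 3.2
ee_pos: [0.4927, 0.2104, 0.0831]
orientation: [0.481, -0.471, 0.524, -0.522]
force: [0.6, -1.7, -0.5]
width: 0.0876
```

Call:
{"api": "move_arm", "payload": {"offset": [[0,0,0],[0,0,0],[0,0,0],[0,0,0],[0,0,0],[0,0,0]], "rotation": [[0,0,0],[0,0,0],[0,0,0],[0,0,0],[0,0,0],[0,0,0]], "hand": 1, "grip_force": 25}}

```text
time: 3.95
ee_pos: [0.4931, 0.2106, 0.0835]
orientation: [0.481, -0.471, 0.523, -0.522]
force: [0.7, 0.4, 0.5]
width: 0.0312
```

Call:
{"api": "move_arm", "payload": {"offset": [[0,0,0],[0,0,0],[0,0,0]], "rotation": [[0,0,0],[0,0,0],[0,0,0]]}}

```text
time: 4.32
ee_pos: [0.4959, 0.2092, 0.0837]
orientation: [-0.482, 0.469, -0.523, 0.524]
force: [0.1, 0.7, -0.5]
width: 0.0175
```

Pinched (17.5 mm opening). Now I swing along the arc.

Call:
{"api": "move_arm", "payload": {"offset": [[-4,-8,0],[-4,-8,0],[-3,-8,0],[-3,-8,0],[-2,-9,0],[-1,-9,0],[0,-9,0],[0,0,0]], "rotation": [[0,0,0],[0,0,0],[0,0,0],[0,0,0],[0,0,0],[0,0,0],[0,0,0],[0,0,0]]}}

```text
time: 5.32
ee_pos: [0.4788, 0.1497, 0.084]
orientation: [-0.485, 0.468, -0.522, 0.523]
force: [5.2, 2.9, -6.5]
width: 0.0175
```

Call:
{"api": "move_arm", "payload": {"offset": [[0,-9,0],[1,-9,0],[2,-9,0],[3,-8,0],[3,-7,0],[0,0,0]], "rotation": [[0,0,0],[0,0,0],[0,0,0],[0,0,0],[0,0,0],[0,0,0]]}}

```text
time: 6.08
ee_pos: [0.4847, 0.1123, 0.0839]
orientation: [0.486, -0.469, 0.523, -0.52]
force: [2.9, 5.1, -4.9]
width: 0.0175
```

Run:
```python
from h import *
c=cap("side"); cv2.imwrite("pics/s3.png",cv2.resize(c["img"][140:340,230:450],None,fx=3,fy=3))
s=status.read_state();print(s["ee_pos"],s["force"],s["width"])
for b in blobs(c,"g",10): print(b,pt(c,*b[1]).round(3))
```

```text
[0.48464241 0.11249425 0.08385766] [ 2.8714384   3.74724667 -1.91615015] 0.017116955678422845
([169, 168, 9, 20, 109], [173.8, 176.7]) [0.259 0.627 0.099]
([278, 183, 7, 21, 107], [280.8, 192.7]) [0.491 0.436 0.099]
([189, 236, 9, 23, 140], [193.2, 246.4]) [0.239 0.299 0.097]
([326, 256, 8, 24, 149], [329.6, 267.0]) [0.482 0.107 0.103]
([279, 308, 9, 26, 190], [282.8, 320.0]) [0.341 0.001 0.099]
```

View pics/s3.png

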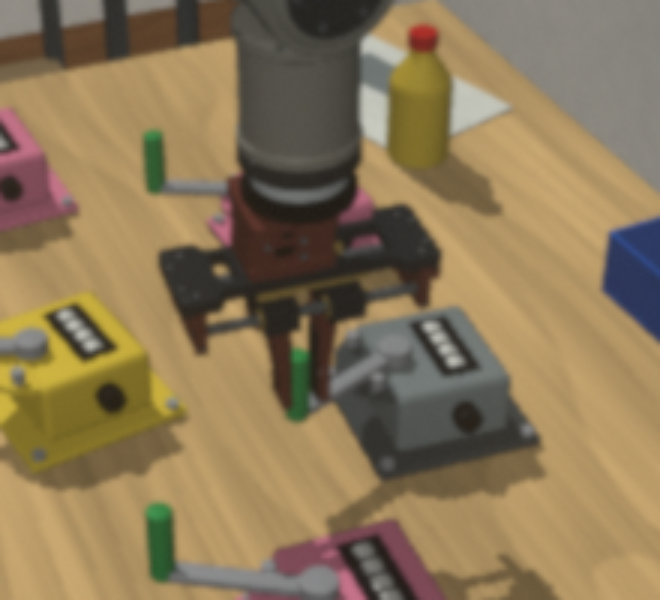

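The post is pinched at (299,385) in the crop and the lever is nearly fully swung, at about 58°. I press slightly further to confirm the stop, and hold.

Call:
{"api": "move_arm", "payload": {"offset": [[2,-4,0],[2,-4,0],[0,0,0],[0,0,0],[0,0,0],[0,0,0]], "rotation": [[0,0,0],[0,0,0],[0,0,0],[0,0,0],[0,0,0],[0,0,0]]}}

```text
time: 6.88
ee_pos: [0.4855, 0.1099, 0.0838]
orientation: [0.488, -0.47, 0.525, -0.516]
force: [2.7, 3.8, -3.9]
width: 0.0177
```

Call:
{"api": "move_arm", "payload": {"offset": [[4,-8,0],[3,-6,0],[3,-6,0]], "rotation": [[0,0,0],[0,0,0],[0,0,0]]}}

```text
time: 7.25
ee_pos: [0.4881, 0.1025, 0.0835]
orientation: [0.49, -0.474, 0.529, -0.506]
force: [-7.8, 18.1, 4.0]
width: 0.0177
```

Contact with the stop is clear (18 N). I hold a moment, then open.

Call:
{"api": "move_arm", "payload": {"offset": [[0,2,0],[0,0,0],[0,0,0]], "rotation": [[0,0,0],[0,0,0],[0,0,0]]}}

```text
time: 7.62
ee_pos: [0.4872, 0.1044, 0.0836]
orientation: [0.49, -0.474, 0.529, -0.506]
force: [0.2, 3.7, -2.6]
width: 0.0178
```

Call:
{"api": "move_arm", "payload": {"offset": [[0,0,0],[0,0,0],[0,0,0],[0,0,0],[0,0,0],[0,0,0],[0,0,0],[0,0,0]], "rotation": [[0,0,0],[0,0,0],[0,0,0],[0,0,0],[0,0,0],[0,0,0],[0,0,0],[0,0,0]], "hand": -1}}

```text
time: 8.62
ee_pos: [0.4867, 0.1012, 0.0834]
orientation: [0.488, -0.474, 0.529, -0.507]
force: [-0.1, 0.5, 0.3]
width: 0.0875
```

Call:
{"api": "move_arm", "payload": {"offset": [[0,0,20],[0,0,30],[0,0,30],[0,0,30],[0,0,20],[0,0,0],[0,0,0],[0,0,0]], "rotation": [[0,0,0],[0,0,0],[0,0,0],[0,0,0],[0,0,0],[0,0,0],[0,0,0],[0,0,0]]}}

```text
time: 9.62
ee_pos: [0.4845, 0.1007, 0.2151]
orientation: [0.487, -0.476, 0.53, -0.506]
force: [0.2, -0.0, 0.2]
width: 0.0877
```

Run:
```python
from h import *
c=cap("side"); cv2.imwrite("pics/s4.png",c["img"])
s=status.read_state();print(s["time"],s["ee_pos"],s["force"],s["width"])
for k in "gr":
  for b in blobs(c,k,10): print(k,b,pt(c,*b[1]).round(3))
```

```text
9.675 [0.48438135 0.10063675 0.21498259] [ 0.10138728 -0.06398024  0.12685432] 0.08735869940737138
g ([169, 168, 9, 20, 108], [173.8, 176.7]) [0.258 0.622 0.101]
g ([278, 183, 7, 21, 107], [280.8, 192.7]) [0.49  0.433 0.101]
g ([313, 232, 8, 23, 141], [316.7, 242.1]) [0.494 0.208 0.096]
g ([189, 236, 9, 23, 140], [193.2, 246.4]) [0.239 0.296 0.099]
g ([279, 308, 9, 26, 190], [282.9, 320.0]) [ 0.341 -0.     0.1  ]
r ([366, 148, 10, 7, 45], [370.9, 150.6]) [0.777 0.504 0.128]
r ([401, 358, 12, 28, 242], [406.8, 371.1]) [ 0.491 -0.197  0.099]
```

View pics/s4.png

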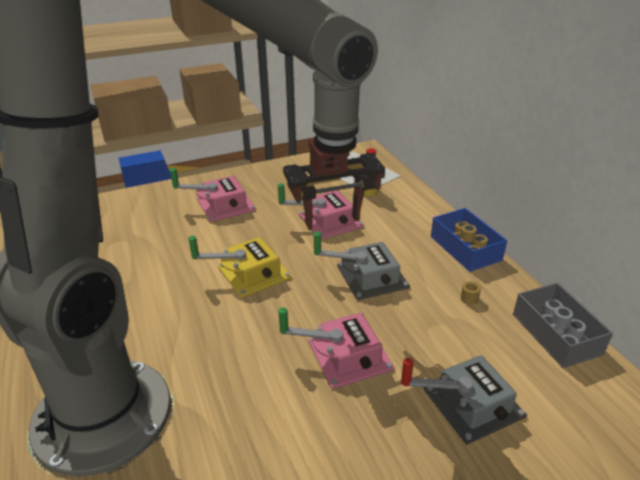

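The green post is back at (317,242), exactly its starting pixel. The red post is unchanged at (407,371), and the gripper is clear above the scene.

```bash
python3 -c "
from workcell import job_done; print(job_done())"
```

```text
the job is handed in; nothing more can be done
None
```

I registered the bushing on the grey counter with the green post and handed the job in at about 9.7 s of the allowed 32 s.

- **Stroke:** I pinched the post and swung it about 60° round until it pressed on the stop, with about 18 N measured at the wrist. I estimated the angle from the post's position; the lever joint itself can't be read. I held it near the stop for over 1 s, including 0.4 s after the press.
- **Release:** I opened the jaws so that the lever sprang back, then lifted clear.
- **Last checks:** The side camera shows the green post back at its starting pixel (317,242). The red post is unmoved at (407,371). The gripper is clear at z = 0.215 m with almost no force on it.

No check failed or disagreed. The hand-in reports no verdict.

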